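Roll the rolling pin into its V-rest

TASK

Push the wooden rolling pin from the side with your fingertips so that it rolls across the mat, up the ramp and down into the V of the blue rest, then push on its plain end so that it slides along the V until the red-banded end stands against the steel stop. Never lift the pin, leave everything else where it stands, and leave the pin lying still in the V.

Things in the scene. Friction and masses are not known exactly. Their poses are not given: they have to be found in the camera images.
- rolling_pin: Straight beech rolling pin, a plain cylinder 44 mm thick, 200 mm long, about 0.25 kg, free to roll. Origin on its axis at the middle of a red band, 30 mm from the banded end; x along the pin to that end (plain end at x = -170 mm, middle at -70 mm); y and z turn as it rolls. It starts left or right of the rest, about parallel, band away from the robot. Pushed below mid-height it rolls; pushed above, it jams.
- pin_plain_end (a point): Centre of the pin's plain (unbanded) end face, the end nearer to the robot; x along the pin towards the band.
- v_rest: Blue V-rest fixed to the table, from x = -125 to +80 mm along its own x, z up, origin at table height on the V's centre line. Trough walls slope 35 degrees from the bottom (1 mm high) to crests 13 mm high at y = +-17 mm; outside them ramps fall to the table at y = +-92 mm, so the pin can roll in from either side. A pin lying in it has its axis 28 mm high. The near end is open.
- rest_home (a point): Where the middle of the red band lies when the pin is home: rest's x = +50 mm, y = 0, z = 28 mm; axes as the rest's. The steel stop, a plate 64 mm wide, 52 mm high and 8 mm thick, stands across the rest's far end with its face 30 mm beyond this point (rest's x = +80 mm).
- pastry_mat: Thin (0.5 mm) flat beige mat with a red-brown border, 360 x 560 mm, stuck to the table; nothing to handle. The pin and the rest lie on it.
- salt_jar: Bystander, not to be disturbed: salt jar with red cap, 56 mm wide, 85 mm tall. Origin at the middle of its underside.
- pepper_mill: Bystander, not to be disturbed: dark wooden pepper mill, 52 mm wide, 147 mm tall. Origin at the middle of its underside.
- cutter_ring: Bystander, not to be disturbed: steel cutter ring, 72 mm wide, 35 mm tall. Origin at the middle of its underside.
- mixing_bowl: Bystander, not to be disturbed: metal mixing bowl, 170 mm wide, 80 mm tall. Origin at the middle of its underside.
- mug: Bystander, not to be disturbed: white mug, 76 mm wide (handle extra), 85 mm tall. Origin at the middle of its underside.
- spatula: Bystander, not to be disturbed: black-handled spatula lying flat. Origin at the underside of its shaft line, handle along its -x.
- oil_bottle: Bystander, not to be disturbed: amber oil bottle, 64 mm wide, 170 mm tall. Origin at the middle of its underside.
There are look-alikes about, which are no part of the job. What is shaped like the rolling_pin but purple is not meant.

How it is judged:
By the outcome, as a careful person would: the job done as asked, in the order asked, and still so for the second after the job is handed in, with the robot touching nothing.
It also fails if it takes over 56 s, if anything falls off the work surface, if the arm or the gripper's body presses on something with over 40 N, if the wrist force passes 120 N, or if a joint passes its speed limit or range.

ROBOT

A 7-joint arm with a two-finger parallel gripper is mounted at the origin on the work surface. World frame = base frame: x ahead of the robot, y to its left, z up, the work surface at z = 0. Lengths are in mm, angles in degrees, forces in N, time in s.
With the tool pointing down it reaches from about 350 to 900 mm from the base axis. Payload 7.2 kg.
Tool frame: the origin (TCP) lies on the centre line of the jaws, within the pads' length; the fingertips stand 25 mm ahead of it and the grasp point (between the pads) lies 6 mm ahead of it; z points along the fingers, y is the direction in which the jaws open and shut (so a half turn about z gives the same grasp; the last joint's range is limited). The gripper opens to 85 mm and grips with 20 to 120 N. Pads are 22 mm wide; open, the fingers measure 114 mm over their backs; the gripper's body (76 mm by 85 mm) begins 54 mm behind the grasp point. The pads swing forward as they close: fully open they stand 13 mm farther back than shut.
Start: joints at [-78.621, 23.554, -0.728, 91.456, 0.321, 64.991, -4.71], TCP at [164.788, 602.887, 256.297] pointing down, gripper open.
Joint ranges: [-169.25, 169.25], [-16.82, 113.86], [-84.01, 82.57], [7.8, 145.47], [-59.2, 239.2], [7.22, 106.19], [-163.78, 163.78]. Speed limits (degrees/s): [136.94, 136.94, 172.46, 172.46, 180, 180, 180].

INTERFACE

Orientations are given as [roll, pitch, yaw] about the fixed x, y, z axes, in that order (R = Rz(yaw) Ry(pitch) Rx(roll)).
In Python, from bench import sensors, capture, manip, finder gives the robot as it stands. The module is installed in compiled form; this text tells all that it offers.
- The arm moves only by the shell command python3 -m inch 'ROWS' [OPENING] [FORCE]. ROWS is JSON, a list of rows, each a list of 4 numbers: the shift along the tool's x, y, z in units of 20 cm (1.0 is 20 cm), then the turn about the tool's z in units of 0.1 rad (1.0 is 0.1 rad). In form: [[x, y, z, roll], ...]. A call has 1 to 5 rows; each row shifts and turns the pose as measured when the row begins, along the tool's axes as they then stand; what a row does not reach is not made up. A row lasts 1/12 s, in which the tool goes at most 41.7 mm and 7.16 degrees, less where a joint would pass 70% of its speed; a pose out of reach is approached as far as the arm can. A call with a number of a shift or a turn outside -1 to 1 is refused whole. A call with a gripper value outside its range is refused whole. OPENING is the opening in per cent of the stroke, from 0 (shut) to 100 (fully open), set as the call begins (- or left out, the last holds). The fingers move at their own pace and stop on an object; FORCE is the grip in N (left out, the last holds). Time passes only in rows, so rows that do not move let the fingers close. It gives the time, the measured TCP pose, the force and the opening at its end, in the units of the state.
- sensors.read_state(): the state, without advancing time (a new reading comes with each control period).
- capture(name): name is "scene" or "top"; returns a dict with "color" (384x512x3 uint8, blue, green, red), "range_z" (384x512 float32, mm along the optical axis (not along the pixel's ray), 0 where there is no reading), "fx", "fy", "cx", "cy" (pixels), "pose" (4x4, takes a point from camera to world coordinates). Camera axes: x right, y down, z forward; pixel columns grow to the right and rows downward; lengths in mm; the calibration is good to about 2 mm. A picture is of the moment at which its call begins.
- manip.job_done(): hands the job in, once; it reports no verdict.
Trained networks look in the newest picture that a camera, given by its name, has taken for a name from the list of things; names that differ only in an ending like _2 or _b are one class to them, and where a whole thing is asked for, a point or a joint stands for the part that bears it (a point fixed in the world has none). Each returns a list of dicts, best first, with "p" (0 to 1); they miss things now and then, are a little off and sometimes report something else, mostly with a low value. They report only what shows in the picture. A call takes as long as a camera call. They do not tell look-alikes from the thing itself.
- finder.cut_out(camera, label): "region" (384x512 bool, what is visible of it) and "point" ([column, row] in pixels, amid what is visible of it).
The state is a dict: "time": time; "joint_positions": joint angles; "dq": joint speeds; "effort": joint torques, N m; "position": TCP position; "ee_rot": TCP orientation; "wrist_force": force on the tool from outside, world axes, zero at the start; "wrist_torque": the same for the moment, N m; "width": finger opening in mm.
Only numpy, scipy, OpenCV 4.12 (cv2) and the standard library are available. Lean on these libraries where they do the work, as an engineer would, in place of code of your own. Each camera call takes 0.05 s, during which the arm holds its last target.

## Working session

There is one attempt and no reset: what is moved stays moved. The work goes in short steps, Python scripts to look and compute and a shell command to move; the robot and the scene stay as the last step left them, time stands still between calls to the robot, and variables do not carry over. Pictures are saved under pics/ and viewed, and the job is handed in when it is done.

```bash
mkdir -p pics; python3 - <<'E'
from bench import sensors,capture
import cv2
for n in("scene","top"):
    c=capture(n); cv2.imwrite(f"pics/{n}0.png",c["color"]); print(n,c["fx"],c["cx"],c["cy"],c["pose"].round(3).tolist())
s=sensors.read_state(); print({k:s[k] for k in("time","position","ee_rot","width","wrist_force")})
E
```

```text
scene 475.55319230942456 258.9691525672205 197.26317192311035 [[-0.469, 0.645, -0.604, 1568.862], [0.883, 0.348, -0.314, 525.121], [0.007, -0.68, -0.733, 1342.787], [0.0, 0.0, 0.0, 1.0]]
top 439.8341785379153 256.8769230505364 189.46313467175062 [[0.01, -0.999, 0.048, 430.682], [-1.0, -0.01, 0.006, -15.871], [-0.005, -0.048, -0.999, 1716.228], [0.0, 0.0, 0.0, 1.0]]
{'time': 0.1, 'position': array([164.7153074 , 602.47076926, 255.51076196]), 'ee_rot': array([-1.79913083e+02,  5.15204580e-03,  1.64712092e+02]), 'width': 85.41950275993459, 'wrist_force': array([ 0.20704716, -0.6152331 ,  0.48234745])}
```

View pics/scene0.png

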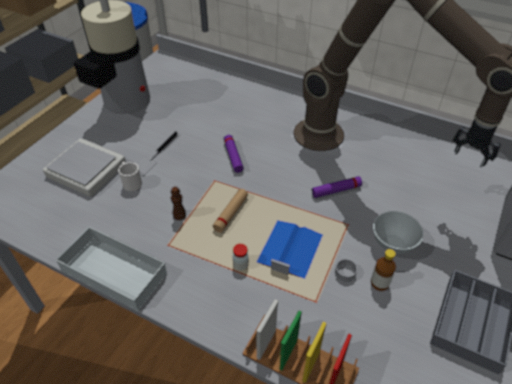

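View pics/top0.png

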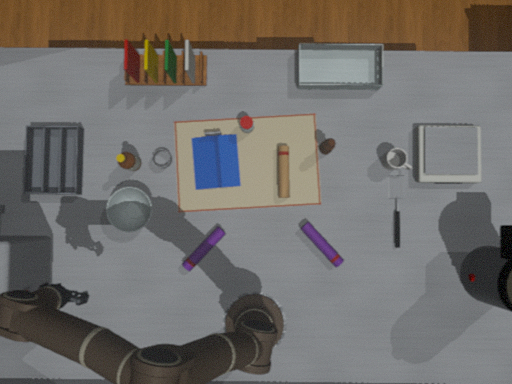

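The wooden pin is at top (284,170). Its look-alikes are purple, at top (204,249) and (322,243), so the beech one is meant. The rest is the blue block at (216,162). I'll measure both and confirm with an enlarged crop.

```bash
cat > h.py <<'E'
import numpy as np,cv2
from bench import sensors,capture,finder
def pts(c,m):
    v,u=np.nonzero(m&(c["range_z"]>0)); z=c["range_z"][v,u]
    P=np.c_[(u-c["cx"])/c["fx"]*z,(v-c["cy"])/c["fy"]*z,z,np.ones(len(z))]
    return (P@c["pose"].T)[:,:3]
def proj(c,p):
    q=np.linalg.inv(c["pose"])@np.r_[p,1]; return q[0]/q[2]*c["fx"]+c["cx"],q[1]/q[2]*c["fy"]+c["cy"]
def pinm(cam,c):
    r=finder.cut_out(cam,"rolling_pin"); hsv=cv2.cvtColor(c["color"],cv2.COLOR_BGR2HSV)
    for k in r:
        m=k["region"]; h=np.median(hsv[m][:,0])
        print(cam,"pin?",k["p"],k["point"],"hue",h,m.sum())
        if h<30: return m
def axis(P):
    xy=P[:,:2]; ce=xy.mean(0); d=np.linalg.svd(xy-ce,full_matrices=0)[2][0]
    if d[0]<0:d=-d
    s=(xy-ce)@d; n=(xy-ce)@np.array([-d[1],d[0]])
    return ce,d,s.min(),s.max(),n.min(),n.max()
E
python3 - <<'E'
from h import *
for cam in("top","scene"):
    c=capture(cam); m=pinm(cam,c)
    P=pts(c,m); P=P[P[:,2]>10]
    ce,d,a,b,e,f=axis(P); print("pin",ce,"yaw",np.degrees(np.arctan2(d[1],d[0])),ce+a*d,ce+b*d,e,f,"z",np.percentile(P[:,2],[2,50,98]))
    hsv=cv2.cvtColor(c["color"],cv2.COLOR_BGR2HSV)
    mb=(hsv[...,0]>100)&(hsv[...,0]<125)&(hsv[...,1]>150)
    P=pts(c,mb); P=P[(P[:,0]>350)&(P[:,0]<800)&(abs(P[:,1])<300)]
    q=P[:,:2].astype(np.float32); r=cv2.minAreaRect(q); print("rest",r,cv2.boxPoints(r).tolist(),np.percentile(P[:,2],[2,50,98]))
    for l in("v_rest","salt_jar","pepper_mill"):
        for k in finder.cut_out(cam,l)[:2]:
            Q=pts(c,k["region"]); print(l,k["p"],k["point"],Q.mean(0).round(),Q.min(0).round(),Q.max(0).round())
    if cam=="top": cv2.imwrite("pics/crop1.png",cv2.resize(c["color"][105:215,165:345],None,fx=4,fy=4,interpolation=cv2.INTER_CUBIC))
E
```

```text
top pin? 0.92 [204.4, 247.1] hue 137.0 594
top pin? 0.8 [320.8, 242.9] hue 137.0 617
top pin? 0.71 [285.0, 172.1] hue 17.0 569
pin [ 581.11655198 -105.06207772] yaw 1.0559235926623067 [ 483.81667771 -106.85545355] [ 677.90372135 -103.27815178] -22.119765506194845 21.389519274635404 z [23.6875434  39.45083915 48.40405494]
rest ((623.16650390625, 156.606689453125), (200.45631408691406, 168.8861541748047), 5.411084175109863) [[515.4219360351562, 231.22186279296875], [531.3480834960938, 63.08831024169922], [730.9110717773438, 81.99151611328125], [714.9849243164062, 250.12506103515625]] [-4.74056148  6.51525747 16.7777591 ]
v_rest 0.91 [212.4, 160.1] [624. 157.   7.] [513.  64. -12.] [732. 251.  56.]
salt_jar 0.64 [127.6, 160.7] [609. 467. 108.] [582. 447.   8.] [642. 509. 180.]
salt_jar 0.61 [247.4, 125.4] [757.  37.  72.] [734.  11.   8.] [786.  64.  94.]
scene pin? 0.89 [233.1, 156.6] hue 138.0 360
scene pin? 0.83 [335.2, 188.1] hue 138.0 553
scene pin? 0.62 [229.1, 209.3] hue 16.0 573
pin [601.93907714 -99.4065334 ] yaw 0.02393663376184625 [485.00103742 -99.45538696] [690.7603146  -99.36942627] -25.83951286054589 18.53990274703656 z [13.04832484 36.82680651 46.42456741]
rest ((628.11572265625, 158.65643310546875), (213.19915771484375, 169.38816833496094), 6.094911575317383) [[513.1262817382812, 231.553466796875], [531.1111450195312, 63.122802734375], [743.1051635742188, 85.7593994140625], [725.1203002929688, 254.1900634765625]] [-3.99508681  4.97984617 14.32781105]
v_rest 0.98 [291.4, 250.3] [633. 161.   7.] [513.  64. -10.] [740. 251.  55.]
salt_jar 0.93 [241.3, 257.4] [777.  44.  58.] [741.  12.  -1.] [799.  66.  90.]
salt_jar 0.35 [346.7, 276.2] [635. 367.  19.] [595. 330.  -2.] [674. 401.  39.]
pepper_mill 0.89 [174.1, 204.5] [ 694. -263.   73.] [ 584. -364.   -6.] [ 712. -243.  149.]
pepper_mill 0.44 [241.6, 255.4] [778.  43.  60.] [741.  12.   3.] [799.  66.  90.]
```

View pics/crop1.png

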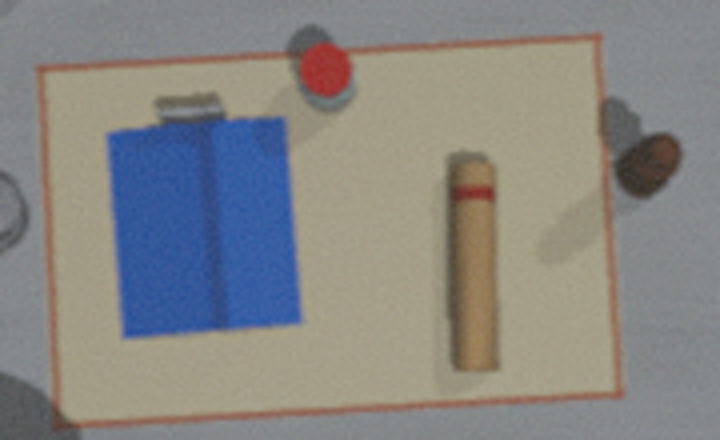

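The crop shows the beech pin with its red band at the far end, at about top (283,153), lying right of the rest, and the purple ones are well away from it. I'll transfer at the present height.

```bash
python3 -m inch '[[-0.14,-0.145,0,0],[-0.14,-0.145,0,0],[-0.14,-0.145,0,0],[-0.14,-0.145,0,0],[-0.14,-0.145,0,0]]' 100 20; python3 -m inch '[[-0.14,-0.145,0,0],[-0.14,-0.145,0,0],[-0.14,-0.145,0,0],[-0.14,-0.145,0,0],[-0.14,-0.145,0,0]]'
```

```text
time: 1.02
position: [257.6, 428.1, 253.7]
ee_rot: [179.9, -0.3, 165.6]
wrist_force: [0.5, 0.3, 0.5]
width: 85.2
time: 1.43
position: [359.0, 245.7, 254.0]
ee_rot: [179.6, -0.2, 165.6]
wrist_force: [1.3, 0.8, 0.4]
width: 85.5
```

```bash
python3 -m inch '[[-0.14,-0.145,0,0],[-0.14,-0.145,0,0],[-0.14,-0.145,0,0],[-0.14,-0.145,0,0],[-0.14,-0.145,0,0]]'; python3 -m inch '[[-0.14,-0.145,0,0],[-0.14,-0.145,0,0],[-0.14,-0.145,0,0],[-0.14,-0.145,0,0],[-0.14,-0.145,0,0]]';python3 -m inch '[[0,0,0,1],[0,0,0,1],[0,0,0,1],[0,0,0,1],[0,0,0,1]]';python3 -m inch '[[0,0,0,1],[0,0,0,1],[0,0,0,1],[0,0,0,1],[0,0,0,1]]'
```

```text
time: 1.85
position: [460.4, 63.6, 254.9]
ee_rot: [179.3, 0.0, 165.7]
wrist_force: [1.7, 1.1, 1.1]
width: 85.4
time: 2.27
position: [562.3, -118.1, 255.3]
ee_rot: [179.1, 0.3, 165.8]
wrist_force: [1.2, 0.1, 0.3]
width: 85.4
time: 2.68
position: [564.7, -133.1, 255.4]
ee_rot: [179.3, 0.2, 135.3]
wrist_force: [0.4, -0.3, -0.5]
width: 85.4
time: 3.1
position: [564.8, -133.3, 255.9]
ee_rot: [179.2, -0.2, 105.2]
wrist_force: [0.5, -0.4, 0.0]
width: 85.1
```

```bash
python3 -m inch '[[0,0,0,0.85],[0,0,0,0.85],[0,0,0,0.85],[-0.12,0.045,0,0],[-0.12,0.045,0,0]]';python3 -m inch '[[0,0,0.18,0],[0,0,0.18,0],[0,0,0.18,0],[0,0,0.18,0],[0,0,0.15,0]]';python3 -m inch '[[0,0,0,0],[0,0,0,0]]'; python3 - <<'E'
from h import *
for cam in ("scene","top"):
    c=capture(cam); cv2.imwrite(f"pics/{cam}2.png",cv2.resize(c["color"][110:300,130:370] if cam=="scene" else c["color"][90:270,170:410],None,fx=3,fy=3,interpolation=cv2.INTER_CUBIC))
E
```

```text
time: 3.52
position: [583.6, -175.0, 255.7]
ee_rot: [179.3, -0.6, 89.9]
wrist_force: [-0.4, -0.1, -0.6]
width: 85.6
time: 3.93
position: [593.9, -181.6, 84.4]
ee_rot: [178.2, -0.3, 89.7]
wrist_force: [0.1, -0.3, -0.2]
width: 85.4
time: 4.1
position: [590.6, -180.3, 78.5]
ee_rot: [178.8, -0.4, 89.7]
wrist_force: [0.8, -0.4, 1.1]
width: 85.3
```

View pics/scene2.png

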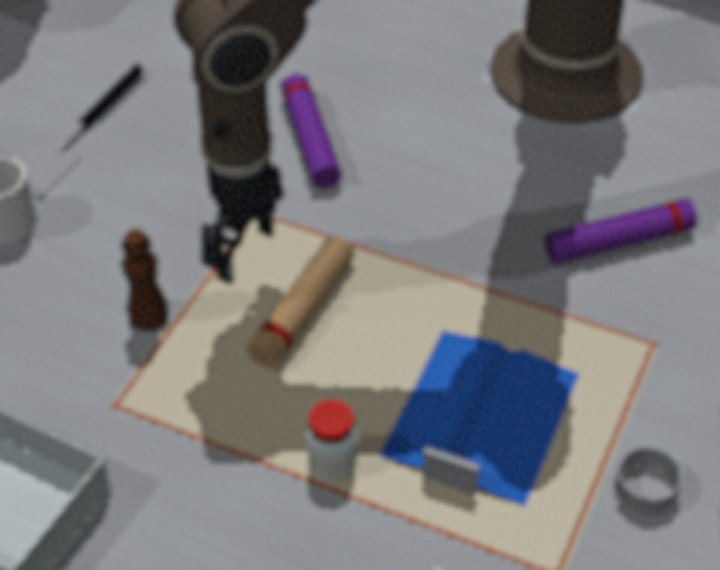

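View pics/top2.png

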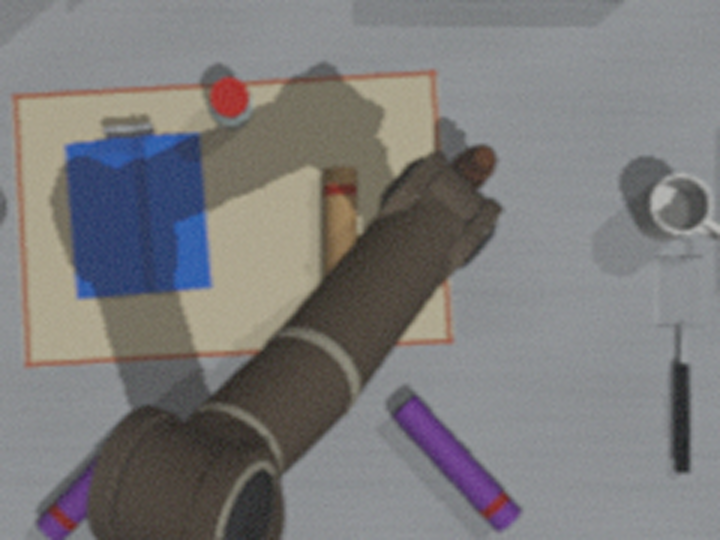

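The tool stands beside the pin at scene crop (225,250), and the mill at (145,280) is clear. I'll lower it and measure the real fingertip height.

```bash
python3 -m inch '[[0.02,-0.035,0.08,0.05],[0,0,0.07,0],[0,0,0,0],[0,0,0,0]]'; python3 - <<'E'
from h import *
from bench import sensors
c=capture("scene"); P=pts(c,np.ones((384,512),bool)); s=sensors.read_state(); x,y,z=s["position"]; print(x,y,z)
q=P[(abs(P[:,0]-x)<70)&(abs(P[:,1]-y)<22)&(P[:,2]<90)]
for lo in range(-6,60,4):
    k=q[(q[:,2]>=lo)&(q[:,2]<lo+4)]; print(lo,len(k),np.histogram(k[:,0]-x,bins=range(-70,71,20))[0])
cv2.imwrite("pics/s3.png",cv2.resize(c["color"][160:240,170:290],None,fx=6,fy=6,interpolation=cv2.INTER_CUBIC))
E
```

```text
time: 4.53
position: [590.3, -177.1, 56.8]
ee_rot: [177.9, -0.3, 89.5]
wrist_force: [0.4, -0.0, -0.4]
width: 85.2
590.5064909158567 -177.1687077786005 56.9250994351735
-6 113 [15 16 15 14 16 21 16]
-2 131 [14 18 18 20 21 18 22]
2 35 [5 4 4 7 4 5 6]
6 2 [1 0 0 0 0 0 1]
10 0 [0 0 0 0 0 0 0]
14 0 [0 0 0 0 0 0 0]
18 0 [0 0 0 0 0 0 0]
22 0 [0 0 0 0 0 0 0]
26 0 [0 0 0 0 0 0 0]
30 0 [0 0 0 0 0 0 0]
34 0 [0 0 0 0 0 0 0]
38 3 [0 3 0 0 0 0 0]
42 2 [0 2 0 0 0 0 0]
46 8 [0 7 0 0 0 0 1]
50 9 [0 3 0 0 0 3 3]
54 6 [0 5 0 0 0 0 1]
58 7 [0 3 0 0 0 1 3]
```

View pics/s3.png

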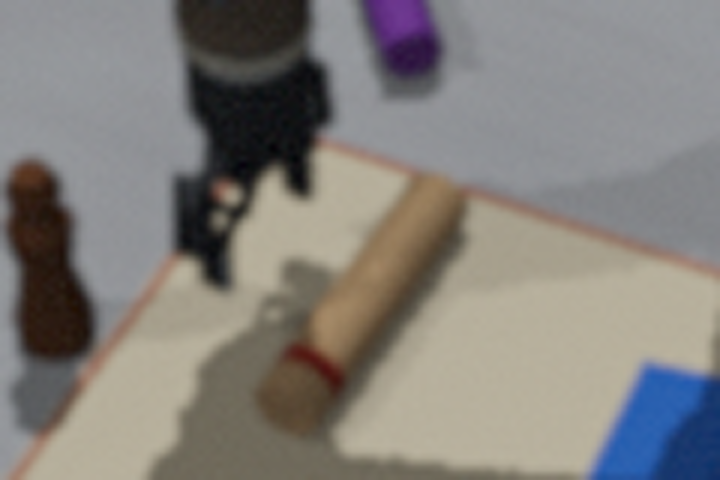

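```bash
python3 -m inch '[[0,-0.03,0.08,-0.1],[0,0,0.07,-0.1],[0,0,0.02,0],[0,0,0,0]]'; python3 -m inch '[[0,-0.02,0.03,0],[0,0,0.02,0],[0,0,0,0]]'
```

```text
time: 4.92
position: [589.6, -178.0, 25.6]
ee_rot: [177.5, -0.2, 90.7]
wrist_force: [-0.4, -1.0, -0.7]
width: 85.3
time: 5.17
position: [586.8, -178.4, 15.5]
ee_rot: [177.4, -0.2, 90.7]
wrist_force: [0.3, 0.4, 0.7]
width: 85.4
```

```bash
python3 -m inch '[[0,0,-0.04,0],[0,0,-0.02,0],[0,0,0,0]]'; python3 -m inch '[[0.05,0,0,0],[0.05,0,0,0],[0.03,0,0,0],[0,0,0,0]]'
```

```text
time: 5.42
position: [586.2, -178.8, 28.7]
ee_rot: [177.4, -0.1, 90.7]
wrist_force: [-0.2, -0.0, 0.2]
width: 85.8
time: 5.75
position: [586.8, -149.9, 30.3]
ee_rot: [177.3, -0.2, 90.7]
wrist_force: [0.3, 0.9, 0.3]
width: 85.5
```

```bash
python3 -m inch '[[0.04,0,0.03,0],[0.04,0,0.01,0],[0.04,0,0,-0.1],[0.04,0,0,-0.2],[0.04,0,0,-0.2]]'; python3 - <<'E'
from h import *
c=capture("scene"); 
cv2.imwrite("pics/s4.png",cv2.resize(c["color"][160:280,170:330],None,fx=5,fy=5,interpolation=cv2.INTER_CUBIC))
E
```

```text
time: 6.17
position: [586.3, -107.4, 21.4]
ee_rot: [177.3, 0.1, 93.7]
wrist_force: [-0.0, 0.3, 0.7]
width: 85.7
```

View pics/s4.png

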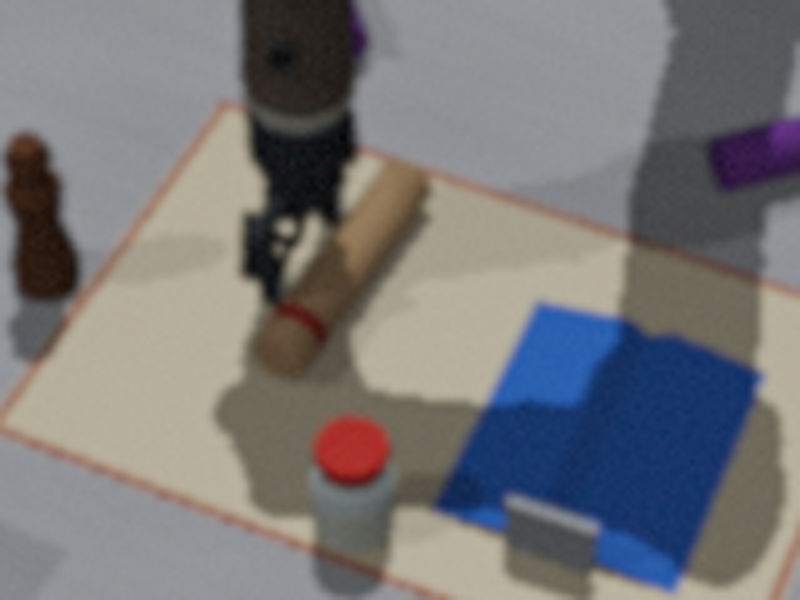

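The pin has moved ahead of the fingers, band at crop (305,318), and is clear of the jar. I'll measure it after the contact.

```bash
cat >> h.py <<'E'
def where():
    c=capture("scene"); im=c["color"]; hsv=cv2.cvtColor(im,cv2.COLOR_BGR2HSV)
    m=pinm("scene",c)
    if m is None: print("none"); return c
    P=pts(c,m); P=P[P[:,2]>12]
    ok=np.linalg.norm(P-np.median(P,0),axis=1)<130; P=P[ok]
    # fit cylinder axis (radius 22) by least squares
    from scipy.optimize import least_squares
    ce,d,a,b,_,_=axis(P)
    def f(v):
        p=np.array([ce[0],v[0],v[1]]); u=np.array([1,v[2],v[3]]); u/=np.linalg.norm(u)
        w=P-p; return np.linalg.norm(w-np.outer(w@u,u),axis=1)-22
    r=least_squares(f,[ce[1]-5,25,d[1]/d[0],0],loss="soft_l1",f_scale=2)
    v=r.x; s=P[:,0]
    print("axis: at x=%.0f y=%.1f z=%.1f yaw=%.2f pitch=%.2f x-range %.0f %.0f res %.1f"%(ce[0],v[0],v[1],np.degrees(np.arctan(v[2])),np.degrees(np.arctan(v[3])),*np.percentile(s,[1,99]),np.median(abs(f(v)))))
    return c
E
python3 - <<'E'
from h import *
where()
E
```

```text
scene pin? 0.6 [239.4, 211.5] hue 16.0 558
axis: at x=601 y=-66.2 z=19.5 yaw=0.75 pitch=0.05 x-range 496 688 res 2.1
```

```bash
python3 -m inch '[[0.04,0,-0.01,-0.1],[0.04,0,0,-0.1],[0.04,0,0,-0.1],[0.04,0,0,0],[0.04,0,0,0]]';  python3 -m inch '[[0.04,0,0,0],[0.04,0,0,0],[0.04,0,0,0],[0.03,0,0,0],[0.0,0,0,0]]';python3 - <<'E'
from h import *
where()
E
```

```text
time: 6.73
position: [582.7, -66.9, 24.2]
ee_rot: [177.2, 0.2, 95.3]
wrist_force: [0.8, 0.2, -0.9]
width: 85.2
time: 7.15
position: [579.6, -30.7, 24.0]
ee_rot: [177.2, 0.2, 95.5]
wrist_force: [-0.8, 0.5, 0.2]
width: 85.4
scene pin? 0.96 [333.4, 185.6] hue 138.0 521
scene pin? 0.57 [258.5, 221.3] hue 16.0 578
axis: at x=596 y=11.2 z=19.4 yaw=1.29 pitch=-0.15 x-range 487 686 res 1.8
```

```bash
python3 - <<'E'
from h import *
where();where();c=where()
cv2.imwrite("pics/s5.png",cv2.resize(c["color"][160:280,200:360],None,fx=5,fy=5,interpolation=cv2.INTER_CUBIC))
E
```

```text
scene pin? 0.96 [336.1, 188.5] hue 137.0 583
scene pin? 0.56 [260.0, 220.4] hue 16.0 645
axis: at x=596 y=19.0 z=19.5 yaw=1.20 pitch=-0.10 x-range 487 686 res 1.8
scene pin? 0.79 [262.2, 220.4] hue 16.0 664
axis: at x=596 y=25.2 z=19.5 yaw=1.31 pitch=-0.04 x-range 489 687 res 1.8
scene pin? 0.77 [260.5, 220.3] hue 16.0 623
axis: at x=597 y=29.7 z=19.6 yaw=1.34 pitch=-0.36 x-range 489 687 res 1.8
```

View pics/s5.png

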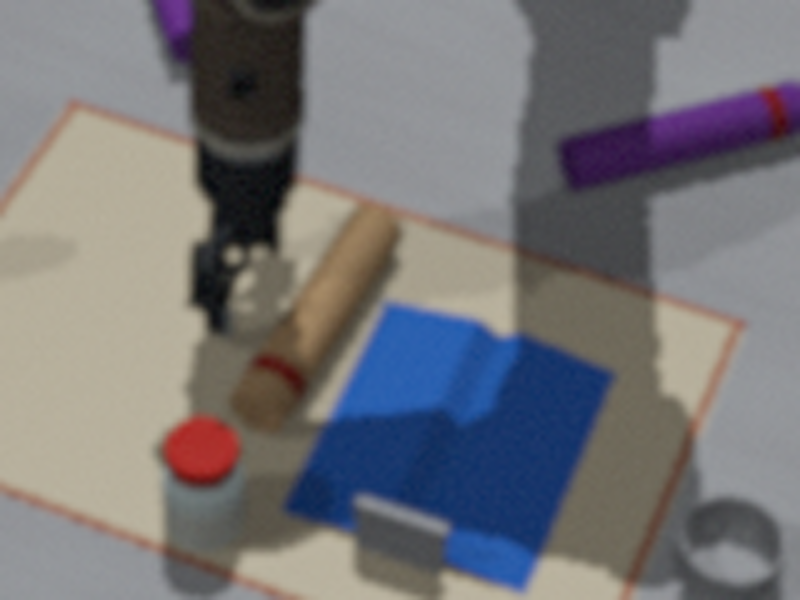

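The pin rolls freely ahead (band at crop (280,370)) and approaches the ramp. I'll follow slowly.

```bash
python3 -m inch '[[0.03,0,-0.01,0],[0.03,0,0,0],[0.03,0,0,0],[0.03,0,0,0],[0.03,0,0,0]]';  python3 -m inch '[[0.03,0,0,0],[0.03,0,0,0],[0.03,0,0,0],[0.03,0,0,0],[0.03,0,0,0]]';python3 - <<'E'
from h import *
where()
E
```

```text
time: 7.97
position: [576.8, -3.2, 26.5]
ee_rot: [177.2, 0.3, 95.1]
wrist_force: [-0.2, 0.4, 0.6]
width: 85.4
time: 8.38
position: [574.4, 30.1, 26.8]
ee_rot: [177.1, 0.3, 95.1]
wrist_force: [0.5, -6.4, 5.0]
width: 85.5
scene pin? 0.83 [333.2, 187.6] hue 137.0 602
scene pin? 0.81 [270.0, 227.4] hue 16.0 629
axis: at x=595 y=65.2 z=20.2 yaw=2.25 pitch=-0.50 x-range 488 685 res 1.9
```

```bash
python3 -m inch '[[0.04,0,-0.01,-0.05],[0.04,0,-0.005,0],[0.04,0,-0.005,0],[0.04,0,-0.005,0],[0.04,0,0,0]]'; python3 - <<'E'
from h import *
c=where()
cv2.imwrite("pics/s6.png",cv2.resize(c["color"][160:280,200:360],None,fx=5,fy=5,interpolation=cv2.INTER_CUBIC))
E
```

```text
time: 8.9
position: [574.2, 48.2, 37.0]
ee_rot: [176.5, 1.6, 94.1]
wrist_force: [-4.2, -16.6, 15.1]
width: 85.5
scene pin? 0.8 [231.0, 156.6] hue 138.0 374
scene pin? 0.77 [333.7, 189.9] hue 137.0 612
scene pin? 0.67 [274.7, 227.9] hue 16.0 584
axis: at x=597 y=80.9 z=22.9 yaw=4.03 pitch=-0.49 x-range 487 686 res 1.8
```

View pics/s6.png

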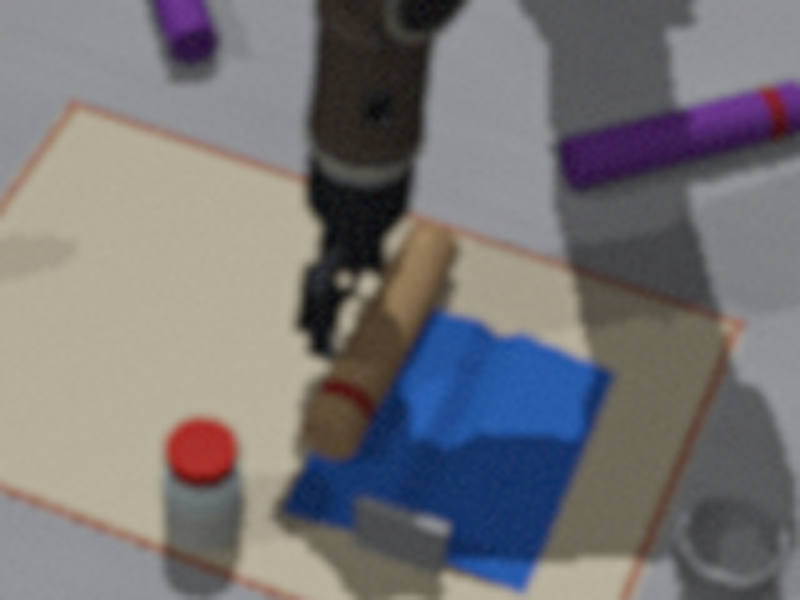

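The fingers jam against the pin: about 16 N sideways and 15 N of friction. So I'll ratchet, pushing forward while rising with the pin's surface so that it rolls, then dropping down again. First I'll ease off and go lower.

```bash
python3 -m inch '[[-0.02,0,0.08,-0.1],[0,0,0.04,-0.1],[0,0,0.0,-0.05]]'; python3 - <<'E'
from h import *
c=where()
E
```

```text
time: 9.25
position: [579.0, 36.1, 16.0]
ee_rot: [176.1, 2.1, 95.2]
wrist_force: [-0.0, 0.1, 0.1]
width: 85.3
scene pin? 0.98 [330.7, 187.2] hue 137.0 629
scene pin? 0.83 [234.5, 156.0] hue 138.0 425
scene pin? 0.71 [273.6, 224.7] hue 16.0 586
axis: at x=595 y=70.8 z=21.2 yaw=3.59 pitch=-0.68 x-range 488 686 res 1.8
```

```bash
python3 -m inch '[[0.05,0,-0.05,-0.05],[0.07,0,-0.06,0],[0.03,0,0.07,0],[0,0,0.04,0]]'; python3 - <<'E'
from h import *
c=where()
E
```

```text
time: 9.68
position: [583.6, 56.0, 22.4]
ee_rot: [175.1, 2.7, 94.6]
wrist_force: [-0.2, -1.7, -0.4]
width: 85.7
scene pin? 0.89 [231.6, 155.0] hue 138.0 423
scene pin? 0.83 [334.2, 187.6] hue 137.0 573
scene pin? 0.72 [277.2, 226.5] hue 16.0 628
axis: at x=595 y=89.7 z=24.8 yaw=4.20 pitch=0.07 x-range 485 684 res 1.8
```

```bash
python3 -m inch '[[0.06,0,-0.06,-0.05],[0.07,0,-0.06,0],[0.03,0,0.06,0],[0,0,0.03,0]]'; python3 - <<'E'
from h import *
c=where()
cv2.imwrite("pics/s7.png",cv2.resize(c["color"][160:280,200:360],None,fx=5,fy=5,interpolation=cv2.INTER_CUBIC))
E
```

```text
time: 10.12
position: [586.5, 74.6, 34.1]
ee_rot: [174.4, 3.5, 94.0]
wrist_force: [-1.5, -0.5, -0.9]
width: 85.3
scene pin? 0.98 [232.5, 156.5] hue 138.0 379
scene pin? 0.89 [334.4, 189.9] hue 138.0 547
scene pin? 0.62 [281.9, 228.6] hue 16.0 627
axis: at x=597 y=108.1 z=27.6 yaw=3.69 pitch=-0.23 x-range 489 683 res 1.7
```

View pics/s7.png

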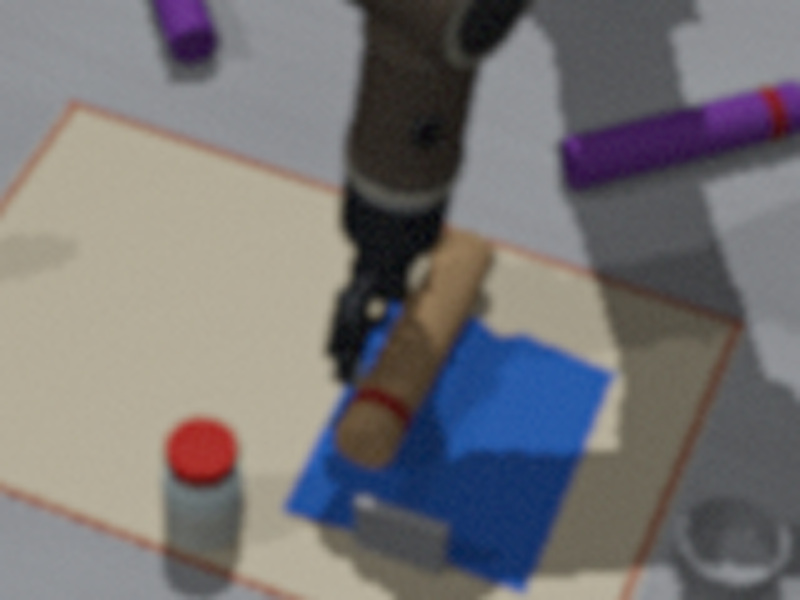

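```bash
python3 -m inch '[[0,0,0.06,-0.15],[0,0,0.03,-0.1]]'; python3 - <<'E'
from h import *
c=where()
E
```

```text
time: 10.38
position: [591.7, 69.3, 19.1]
ee_rot: [174.0, 3.9, 95.1]
wrist_force: [-7.4, -7.5, 24.4]
width: 85.8
scene pin? 0.96 [333.1, 187.5] hue 137.0 611
scene pin? 0.83 [279.1, 229.0] hue 16.0 556
axis: at x=600 y=103.8 z=27.4 yaw=3.70 pitch=0.06 x-range 488 684 res 1.8
```

```bash
python3 -m inch '[[0,0,-0.03,-0.05],[0.06,0,-0.06,-0.05],[0.07,0,-0.07,0],[0.03,0,0.04,0],[0,0,0.04,0]]'; python3 - <<'E'
from h import *
c=where()
E
```

```text
time: 10.9
position: [588.2, 87.7, 41.2]
ee_rot: [173.9, 4.6, 95.0]
wrist_force: [2.1, -11.1, 9.3]
width: 85.4
scene pin? 0.9 [232.3, 154.0] hue 138.0 429
scene pin? 0.8 [285.8, 230.2] hue 16.0 583
axis: at x=591 y=119.6 z=29.8 yaw=4.19 pitch=-0.31 x-range 481 681 res 1.9
```

```bash
python3 -m inch '[[-0.01,0,0.07,-0.05],[0,0,0.015,-0.05]]'; python3 - <<'E'
from h import *
c=where()
E
```

```text
time: 11.17
position: [593.5, 80.1, 27.0]
ee_rot: [173.5, 4.8, 95.1]
wrist_force: [-1.1, -2.9, 1.3]
width: 85.3
scene pin? 0.93 [285.0, 229.1] hue 16.0 596
axis: at x=596 y=113.5 z=28.9 yaw=4.63 pitch=0.16 x-range 483 682 res 1.8
```

```bash
python3 -m inch '[[0.07,0,-0.06,-0.05],[0.1,0,-0.08,0],[0.03,0,0.05,0],[0,0,0.04,0]]'; python3 - <<'E'
from h import *
c=where()
cv2.imwrite("pics/s8.png",cv2.resize(c["color"][160:280,200:360],None,fx=5,fy=5,interpolation=cv2.INTER_CUBIC))
E
```

```text
time: 11.6
position: [592.3, 104.0, 44.8]
ee_rot: [173.0, 5.6, 94.3]
wrist_force: [-21.6, -27.4, 33.7]
width: 85.3
scene pin? 0.83 [290.6, 228.1] hue 16.0 582
axis: at x=591 y=135.1 z=32.8 yaw=2.21 pitch=-0.41 x-range 480 679 res 1.9
```

View pics/s8.png

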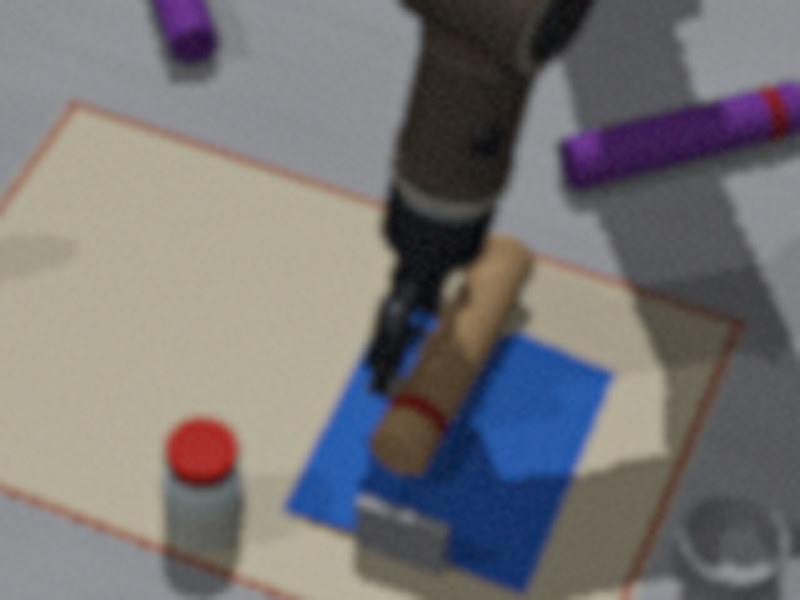

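The pin is at the crest, far end at crop (400,450), with the near end slightly ahead. The tool has tilted and is loaded, so I'll ease it off and lower it.

```bash
python3 -m inch '[[-0.015,0,0.04,-0.1],[0,0,0.03,-0.1]]'; python3 - <<'E'
from h import *
c=where()
E
```

```text
time: 11.87
position: [593.9, 96.4, 32.8]
ee_rot: [173.1, 5.8, 95.2]
wrist_force: [-0.9, -6.3, 6.4]
width: 85.3
scene pin? 0.97 [288.3, 228.5] hue 16.0 659
axis: at x=593 y=130.7 z=31.8 yaw=2.69 pitch=-0.06 x-range 482 680 res 1.9
```

```bash
python3 -m inch '[[0.05,0,-0.05,-0.3],[0.06,0,-0.05,-0.2],[0,0,0.03,-0.1],[0,0,0.03,0]]'; python3 - <<'E'
from h import *
c=where()
cv2.imwrite("pics/s9.png",cv2.resize(c["color"][160:280,200:360],None,fx=5,fy=5,interpolation=cv2.INTER_CUBIC))
E
```

```text
time: 12.3
position: [590.0, 122.2, 38.1]
ee_rot: [173.6, 6.2, 98.9]
wrist_force: [-6.2, -23.7, 20.0]
width: 85.4
scene pin? 0.95 [294.4, 232.4] hue 16.0 580
axis: at x=595 y=154.9 z=26.1 yaw=6.35 pitch=0.63 x-range 480 676 res 1.9
```

View pics/s9.png

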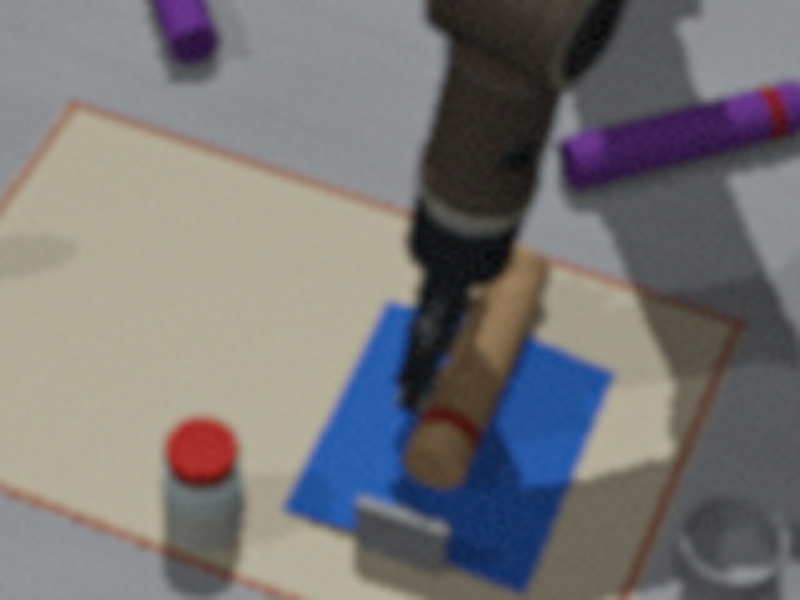

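The pin now lies in the V: axis about 28 mm high, yaw 6.3°, which matches the rest. I'll back away and then go up.

```bash
python3 -m inch '[[-0.05,0,0,0],[-0.1,0,-0.02,0],[-0.1,0,-0.05,0],[0,0,-0.2,0],[0,0,-0.2,0]]'; python3 -m inch '[[0,0,-0.2,0],[0,0,-0.2,0],[0,0,-0.1,0],[0,0,0,0]]' 0; python3 - <<'E'
from h import *
c=where()
t=capture("top"); cv2.imwrite("pics/t10.png",cv2.resize(t["color"][100:280,160:400],None,fx=3,fy=3,interpolation=cv2.INTER_CUBIC))
E
```

```text
time: 12.82
position: [580.4, 77.6, 128.2]
ee_rot: [174.7, 6.2, 99.1]
wrist_force: [0.9, 1.9, 0.4]
width: 85.3
time: 13.15
position: [569.6, 83.8, 237.6]
ee_rot: [174.5, 6.0, 99.0]
wrist_force: [0.6, -0.7, 0.3]
width: 38.5
scene pin? 0.88 [229.7, 154.1] hue 138.0 440
scene pin? 0.78 [294.2, 234.6] hue 16.0 645
axis: at x=589 y=153.8 z=25.9 yaw=5.54 pitch=0.15 x-range 476 676 res 1.7
```

View pics/t10.png

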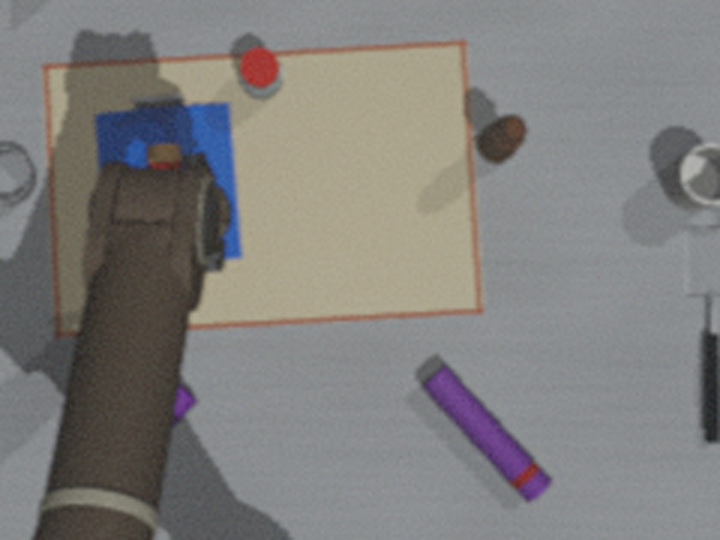

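```bash
python3 -m inch '[[0.1,-0.15,-0.025,0],[0.1,-0.15,-0.025,0],[0.1,-0.15,-0.025,0],[0.1,-0.15,-0.025,0],[0,0,0,0.6]]' 0; python3 - <<'E'
from h import *
c=where(); t=capture("top")
P=pts(t,np.ones((384,512),bool)); hsv=cv2.cvtColor(t["color"],cv2.COLOR_BGR2HSV)
m=(hsv[...,0]>130)&(hsv[...,0]<145)&(hsv[...,1]>100); P=pts(t,m); P=P[P[:,1]>0]; print("purple",len(P),P.min(0),P.max(0))
m=(hsv[...,0]>130)&(hsv[...,0]<145)&(hsv[...,1]>100); c=capture("scene");hsv=cv2.cvtColor(c["color"],cv2.COLOR_BGR2HSV);m=(hsv[...,0]>130)&(hsv[...,0]<145)&(hsv[...,1]>100); P=pts(c,m); P=P[(P[:,1]>0)&(P[:,2]<60)]; print("purple",len(P),np.percentile(P,[2,98],axis=0))
E
```

```text
time: 13.72
position: [429.3, 140.9, 224.9]
ee_rot: [175.1, 6.5, 95.4]
wrist_force: [0.1, -0.0, -0.5]
width: 0.1
scene pin? 0.73 [293.0, 233.2] hue 16.0 617
axis: at x=588 y=153.9 z=25.5 yaw=5.54 pitch=0.29 x-range 477 676 res 1.8
purple 136 [85.41001506 63.0813718   7.29430816] [642.83966557 178.20983693 818.18589944]
purple 444 [[225.63876405 132.02122076  14.39495431]
 [370.39358329 270.2056457   46.53986227]]
```

```bash
python3 -m inch '[[0.015,-0.018,0.17,0],[0.015,-0.018,0.17,0],[0.015,-0.018,0.17,0],[0.01,-0.018,0.15,0],[0,0,0,0]]'
```

```text
time: 14.33
position: [443.1, 127.1, 89.0]
ee_rot: [174.4, 6.7, 94.7]
wrist_force: [-0.5, -0.9, 0.2]
width: -0.5
```

```bash
python3 -m inch '[[0.05,-0.05,0.06,0],[0.04,-0.03,0.1,0],[0.02,-0.01,0.06,0],[0,0,0,0]]'
```

```text
time: 14.67
position: [433.8, 135.1, 40.4]
ee_rot: [174.4, 7.0, 94.0]
wrist_force: [-1.0, 0.2, 0.6]
width: 0.0
```

```bash
python3 - <<'E'
from h import *
from scipy.spatial.transform import Rotation as R
c=where(); s=sensors.read_state(); M=R.from_euler("xyz",s["ee_rot"],degrees=True).as_matrix(); print(M.round(3)); print("tip",s["position"]+25*M[:,2])
cv2.imwrite("pics/s11.png",cv2.resize(c["color"][150:290,230:380],None,fx=4,fy=4,interpolation=cv2.INTER_CUBIC))
E
```

```text
scene pin? 0.94 [339.7, 186.2] hue 137.0 515
scene pin? 0.92 [294.6, 230.4] hue 16.0 621
axis: at x=588 y=153.9 z=25.5 yaw=5.92 pitch=0.08 x-range 476 677 res 1.8
[[-0.069  0.992  0.108]
 [ 0.99   0.081 -0.113]
 [-0.121  0.099 -0.988]]
tip [437.41770899 132.21559676  17.34366291]
```

View pics/s11.png

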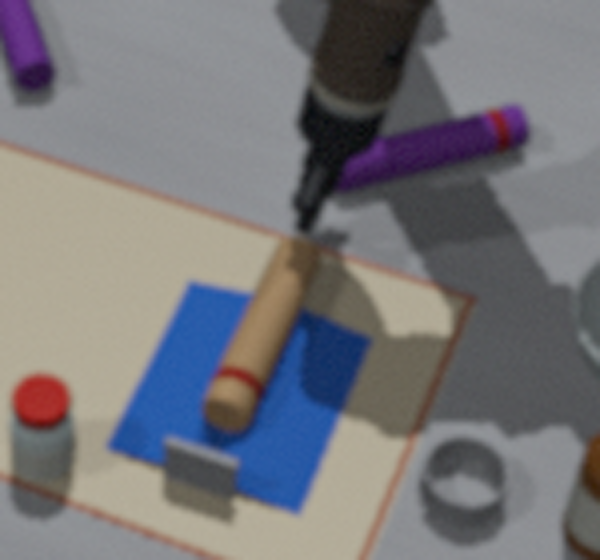

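```bash
python3 -m inch '[[0.04,0,-0.005,0],[0.01,0.04,0.002,0],[0.005,0.04,0.002,0],[0.002,0.04,0.003,0],[0,0,0,0]]'; python3 -m inch '[[0.002,0.04,0.003,0],[0.002,0.04,0.003,0],[0.002,0.03,0.003,0],[0,0,0,0]]'; python3 - <<'E'
from h import *
from scipy.spatial.transform import Rotation as R
c=where(); s=sensors.read_state(); M=R.from_euler("xyz",s["ee_rot"],degrees=True).as_matrix(); print("tip",s["position"]+25*M[:,2])
cv2.imwrite("pics/s12.png",cv2.resize(c["color"][150:290,230:380],None,fx=4,fy=4,interpolation=cv2.INTER_CUBIC))
E
```

```text
time: 15.18
position: [463.5, 150.0, 47.4]
ee_rot: [174.0, 6.7, 93.9]
wrist_force: [-0.3, -0.2, -0.3]
width: 0.1
time: 15.52
position: [485.6, 152.5, 47.6]
ee_rot: [174.2, 6.8, 93.9]
wrist_force: [-0.5, 0.9, 0.5]
width: -0.0
scene pin? 0.97 [290.6, 238.7] hue 16.5 654
axis: at x=615 y=156.4 z=25.4 yaw=5.67 pitch=0.01 x-range 507 703 res 1.7
tip [487.59496114 149.61353456  22.80819969]
```

View pics/s12.png

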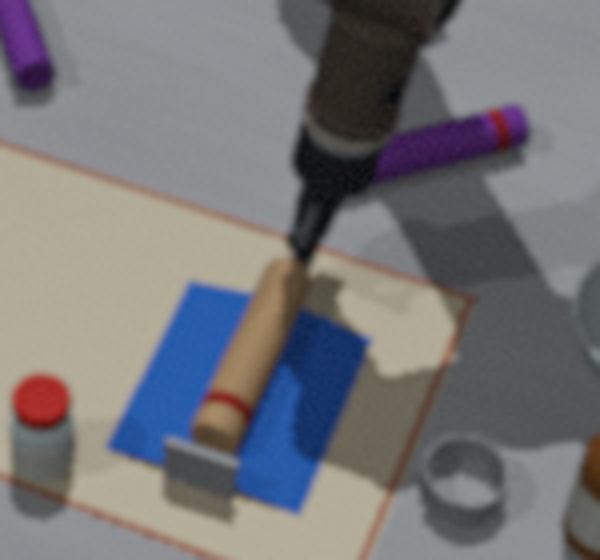

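The pin slides along the V; its far end is at crop (215,430), about 20 mm short of the stop. I'll continue slowly.

```bash
python3 -m inch '[[-0.01,0.03,0.004,0],[0,0.03,0.004,0],[0,0.03,0.004,0],[0,0,0,0]]'; python3 -m inch '[[0.002,0.02,0.003,0],[0.002,0.02,0.003,0],[0,0,0,0]]'; python3 - <<'E'
from h import *
c=where()
E
```

```text
time: 15.95
position: [500.5, 152.5, 46.3]
ee_rot: [174.6, 6.7, 94.1]
wrist_force: [0.9, 0.8, 0.5]
width: -0.1
time: 16.2
position: [507.0, 153.2, 45.1]
ee_rot: [174.9, 6.7, 94.1]
wrist_force: [-0.7, 1.2, 0.7]
width: 0.1
scene pin? 0.94 [341.7, 185.6] hue 138.0 400
scene pin? 0.69 [290.3, 238.8] hue 17.0 640
axis: at x=629 y=158.0 z=25.6 yaw=5.77 pitch=0.43 x-range 529 723 res 1.5
```

```bash
python3 -m inch '[[0,0.02,0.003,0],[0,0.02,0.002,0],[0,0,0,0]]'; python3 -m inch '[[0,0.02,0.002,0],[0,0.02,0.002,0],[0,0,0,0]]';  python3 - <<'E'
from h import *
c=where()
cv2.imwrite("pics/s13.png",cv2.resize(c["color"][190:290,250:350],None,fx=6,fy=6,interpolation=cv2.INTER_CUBIC))
E
```

```text
time: 16.55
position: [511.7, 153.6, 44.2]
ee_rot: [175.2, 6.7, 94.1]
wrist_force: [-1.4, 0.9, 0.1]
width: 0.5
time: 16.8
position: [511.5, 153.2, 42.3]
ee_rot: [176.3, 6.7, 94.2]
wrist_force: [0.7, -0.4, -0.6]
width: -0.2
scene pin? 0.94 [231.6, 154.8] hue 138.0 418
scene pin? 0.86 [340.4, 185.3] hue 137.0 411
scene pin? 0.69 [293.2, 238.7] hue 16.0 525
axis: at x=633 y=157.9 z=25.7 yaw=5.51 pitch=0.09 x-range 538 721 res 1.7
```

View pics/s13.png

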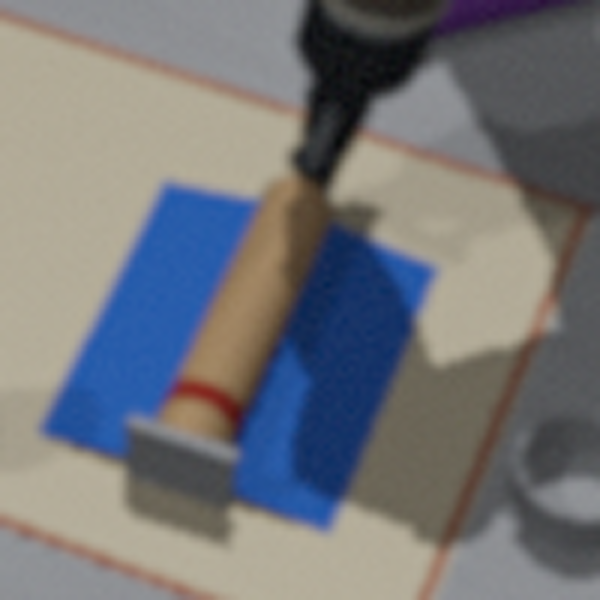

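```bash
python3 -m inch '[[0,0.02,0,0],[0,0.03,0,0]]'; python3 -m inch '[[0,0,0,0],[0,0,0,0]]';  python3 - <<'E'
from h import *
c=where()
E
```

```text
time: 17.07
position: [512.8, 153.1, 41.2]
ee_rot: [177.3, 6.6, 94.3]
wrist_force: [-28.7, -0.3, 21.2]
width: -0.2
time: 17.23
position: [511.9, 153.0, 41.0]
ee_rot: [177.4, 6.6, 94.3]
wrist_force: [1.2, 0.4, 0.1]
width: -0.4
scene pin? 0.84 [341.5, 187.8] hue 138.0 441
scene pin? 0.77 [291.3, 240.0] hue 16.0 573
axis: at x=628 y=157.8 z=25.8 yaw=5.39 pitch=0.37 x-range 531 723 res 1.5
```

The push met 29 N at the stop, so the pin is seated. I'll back off and check.

```bash
python3 -m inch '[[0,-0.03,0,0],[0,-0.08,0,0],[0,-0.1,-0.03,0],[0,0,-0.2,0],[0,0,-0.2,0]]'; python3 -m inch '[[0,0,-0.2,0],[0,0,-0.2,0],[0,-0.2,0,0],[0,-0.1,0,0],[0.0,0,0,0]]'; python3 -m inch '[[-0.15,0,0,0],[-0.2,0,0,0],[-0.2,0,0,0],[-0.2,0,0,0],[-0.2,0,0,0]]';python3 -m inch '[[-0.2,0,0,0],[-0.2,0,0,0],[0,0,0,0],[0,0,0,0]]'; python3 - <<'E'
from h import *
from bench import sensors
c=where()
t=capture("top"); m=pinm("top",t); P=pts(t,m); P=P[P[:,2]>20]; ce,d,a,b,e,f=axis(P); print("top",ce,np.degrees(np.arctan2(d[1],d[0])),ce+a*d,ce+b*d)
for k,n,(r0,r1,c0,c1),f in((t,"t14",(100,260,100,420),2.5),(c,"s14",(190,290,230,380),5)):
    hsv=cv2.cvtColor(k["color"],cv2.COLOR_BGR2HSV)
    cv2.imwrite(f"pics/{n}.png",cv2.resize(k["color"][r0:r1,c0:c1],None,fx=f,fy=f,interpolation=cv2.INTER_CUBIC))
    B=((hsv[...,0]<8)|(hsv[...,0]>172))&(hsv[...,1]>110)
    Q=pts(k,B); Q=Q[(abs(Q[:,0]-696)<40)&(abs(Q[:,1]-164)<30)]; print("band",len(Q),Q.mean(0))
    q=pts(k,np.ones((384,512),bool)); q=q[(q[:,0]>700)&(q[:,0]<760)&(abs(q[:,1]-167)<34)&(q[:,2]>47)]; print("stop top",len(q),np.percentile(q,[5,50,95],axis=0).round().tolist())
where()
E
```

```text
time: 17.75
position: [464.2, 156.8, 121.5]
ee_rot: [177.3, 7.0, 94.2]
wrist_force: [2.1, 1.6, 1.2]
width: 0.0
time: 18.17
position: [404.4, 164.1, 207.8]
ee_rot: [176.4, 6.5, 93.9]
wrist_force: [-0.1, 0.8, -0.4]
width: -0.4
time: 18.58
position: [422.6, -20.1, 230.1]
ee_rot: [175.8, 6.2, 95.1]
wrist_force: [0.2, 0.3, 0.1]
width: 0.2
time: 18.92
position: [431.6, -111.7, 241.5]
ee_rot: [175.1, 6.1, 94.3]
wrist_force: [0.2, 1.3, -0.5]
width: 0.2
scene pin? 0.95 [231.2, 157.5] hue 138.0 401
scene pin? 0.82 [336.1, 186.4] hue 137.0 606
scene pin? 0.67 [289.6, 237.4] hue 16.0 556
axis: at x=628 y=157.9 z=25.7 yaw=5.70 pitch=0.16 x-range 530 722 res 1.5
top pin? 0.97 [217.5, 159.7] hue 17.0 585
top [622.76538041 156.58322685] 5.041401846882996 [524.46950096 147.91187506] [723.00027185 165.42563215]
band 29 [694.77587517 162.92569056  47.52343471]
stop top 51 [[703.0, 144.0, 48.0], [725.0, 167.0, 50.0], [733.0, 194.0, 57.0]]
band 27 [694.63311461 170.4775504   44.00237326]
stop top 67 [[703.0, 144.0, 47.0], [730.0, 167.0, 49.0], [738.0, 196.0, 54.0]]
scene pin? 0.88 [289.6, 242.3] hue 16.0 536
axis: at x=629 y=158.2 z=25.7 yaw=5.35 pitch=0.24 x-range 530 721 res 1.6
```

View pics/t14.png

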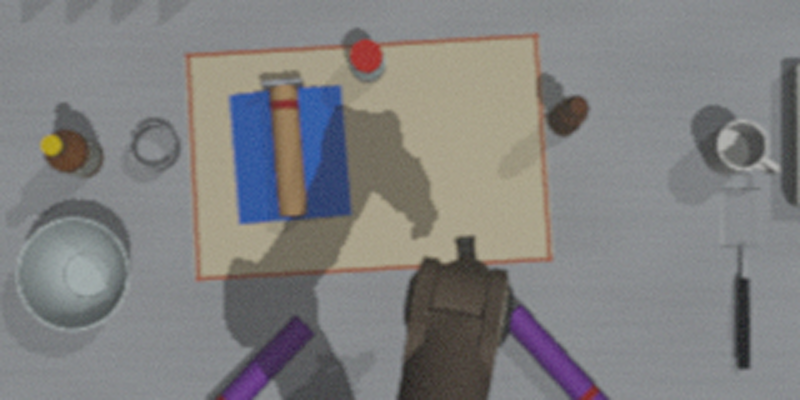

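View pics/s14.png

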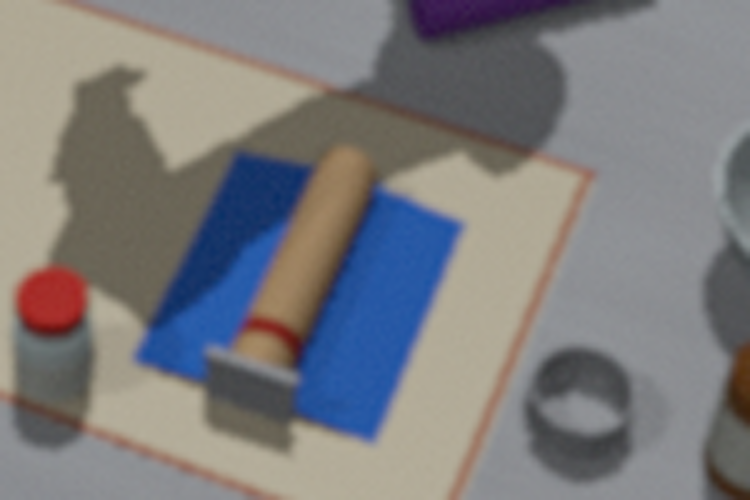

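Both views show the pin lying in the V against the stop plate, with the robot clear and the bystanders in place. I'll hand it in.

```bash
python3 - <<'E'
from bench import manip
print(manip.job_done())
E
```

```text
the job is handed in; nothing more can be done
None
```

The beech pin is lying still in the V of the blue rest with its red-banded end against the steel stop, and I handed the job in at about 19 s. I rolled it across the mat and up the ramp with the open fingertips. I then closed the fingers and slid it home by pushing on its plain end.

**Last checks:**
- **At the stop:** the last push met about 29 N with no further travel. The band measured x ≈ 695 mm, against about 696 expected.
- **In the V:** the pin's yaw was 5.0–5.7° in the two cameras, against 5.4–6.1° for the rest. The axis height measured about 26 mm rather than 28. The scene camera had read about 2.5 mm low on the flat mat as well, so I take that as its offset.
- **Surroundings:** repeat readings of the pin agreed within noise. In the last pictures the bystanders I could see stood where they were, by eye, and the robot was clear of everything.

**What did not go smoothly:**
- **Jam on the ramp:** the fingers jammed against the pin there, with up to about 48 N at the wrist. I eased off and worked it up in short forward-and-upward strokes, letting it roll back a little between them. The height readings showed no sign of it leaving the ramp.
- **Touch on the ramp:** one fingertip pressed the blue ramp with about 24 N for a moment.
- **Tool tilt:** the tool drifted 5–9° off vertical from the climb onwards, and the moves gave no way to correct it.

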